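Pin the filler carriage by feel and confirm at the limit switch

TASK

Lock the filling machine for a changeover: take the red-handled locking pin from its cradle, reach its tip in under the machine's hood, feel along the hidden back face for the locking hole, push the pin fully home in it and leave it there. Then press the roller lever of the yellow limit switch down until it clicks, and let it spring back up. Do not knock over or push away the bottles, tub, cartons and label roll on the bench.

Things in the scene. Friction and masses are not known exactly. Their poses are not given: they have to be found in the camera images.
- lockbox: Aluminium base unit of the bench filling machine, fixed, rigid, 280 mm wide (y), 175 mm deep, hood top 94 mm above the table; a grey head 200 mm wide, 224 mm high stands on its rear (from x = 100 mm). Origin on the table under the middle of the recess mouth; x points level into the recess, away from the robot, z up.
- mouth (a point): Middle of the lower edge of the yellow-rimmed mouth of the hooded recess (lockbox x = 0, y = 0, z = 52 mm). The mouth is open over y = -60..60 mm, from its flat floor at z = 52 to the hood's underside at z = 86 mm. The floor runs on 15 mm out in front of the mouth.
- back_face (a point): Middle of the recess's back face, at lockbox x = 55, y = 0, z = 61 mm: a flat upright steel plate hidden under the hood. It has one locking hole, its middle anywhere within y = -36..36 mm (different each time, to be felt for): square, 18 mm wide, 18 mm high (z = 52 to 70 mm, level with the floor), blind, 30 mm deep (bottom at x = 85 mm).
- cradle: Grey plastic cradle in which the pin lies, fixed: base plate 235 x 60 x 8 mm, a rib 12 mm wide up to z = 28 mm under the handle, a forked post at x = 140 mm holding the rod between cheeks up to z = 48 mm. Origin on the table under the middle of the handle, x along the pin to its tip. Lift the pin straight up 25 mm to clear the fork.
- pin: Locking pin, loose, about 120 g: red square handle 80 x 18 x 18 mm with a steel rod 10 mm thick and 120 mm long, round-tipped, on its front. Origin in the middle of the handle, x along the rod to the tip. Starts level in the cradle, origin 37 mm above the table. Fully home, the origin is at lockbox x = -75 mm; let go, it rests on the recess floor and in the hole.
- pin_tip (a point): The end of the pin's rod, 160 mm ahead of the pin's origin along its x.
- switch: Limit switch on a stand, fixed: a yellow body 30 x 34 x 60 mm (top 110 mm above the table) on a dark steel bracket. Origin on the table, 11 mm to the side (+y) of the point under the lever's black roller at rest; x points from the roller to the yellow body, whose near side is at x = +39 mm.
- roller (a point): Centre of the black roller (20 mm diameter, 18 mm wide, its axis along the switch's y) at the end of the lever; at rest 129 mm above the table. It goes down when pressed from above on its top (about 1 to 5 N) and springs back when let go.
- lever_arm (a joint): Angle of the 60 mm lever arm in rad: 0 at rest (sloping up to the roller at 35 degrees), growing as the roller is pressed down; the switch clicks at 0.35 (roller about 18 mm down) and the arm stops at 0.75 (roller about 42 mm down).
- pink_bottle: Bystander: pink bottle, 60 mm diameter, 170 mm high, standing; origin at the centre of its underside.
- rose_bottle: Bystander: dusty pink bottle, 60 mm diameter, 160 mm high, standing; origin at the centre of its underside.
- black_tub: Bystander: black lidded tub, 90 mm diameter, 75 mm high; origin at the centre of its underside.
- white_carton: Bystander: white carton, 60 x 60 x 55 mm; origin at the centre of its underside.
- label_roll: Bystander: teal label roll lying flat, 100 mm diameter, 60 mm high; origin at the centre of its underside.
- tall_carton: Bystander: white carton, 60 x 60 x 120 mm, standing; origin at the centre of its underside.

How it is judged:
By the outcome, as a careful person would: the job done as asked, in the order asked, and still so for the second after the job is handed in, with the robot touching nothing.
It also fails if it takes over 70 s, if anything falls off the work surface, if the arm or the gripper's body presses on something with over 40 N, if the wrist force passes 120 N, or if a joint passes its speed limit or range.

ROBOT

A 6-joint arm with a two-finger parallel gripper is mounted at the origin on the work surface. World frame = base frame: x ahead of the robot, y to its left, z up, the work surface at z = 0. Lengths are in mm, angles in rad, forces in N, time in s.
With the tool pointing down it reaches from about 350 to 975 mm from the base axis. Payload 7.1 kg.
Tool frame: the origin (TCP) lies midway between the tips of the shut fingers; the grasp point (between the pads) lies 19 mm behind it; z points along the fingers, y is the line along which they close (so a half turn about z gives the same grasp; the last joint's range is limited). The gripper opens to 88 mm and grips with 3 to 60 N. Pads are 20 mm wide; open, the fingers measure 115 mm over their backs; the gripper's body (75 mm by 178 mm) begins 61 mm behind the grasp point.
Start: joints at [-1.171, 0.423, 1.63, -0, 1.089, -0.019], TCP at [254.18, -570.962, 222.675] pointing down, gripper open.
Joint ranges: [-3, 3], [-0.9, 2.11], [0.09, 2.58], [-1.31, 4.45], [0.11, 2.69], [-2.54, 2.54]. Speed limits (rad/s): [2.39, 2.39, 3.01, 3.14, 3.14, 3.14].

INTERFACE

Orientations are given as a rotation vector (axis times angle).
In Python, from workcell import ctrl gives the robot as it stands. The module is installed in compiled form; this text tells all that it offers.
- The arm moves only by the tool servo_tool, never from a script. Its argument "increments" is a list of rows, each a list of 7 numbers: the shift along the world's x, y, z in cm, then the turn, a rotation vector about the world's x, y, z in degrees, then the opening, from -1 (shut) to 1 (fully open). A call has 1 to 20 rows; each row is the pose to reach, as a shift and turn from the pose commanded when the call began; what a row does not reach only later rows make up. A row lasts 1/12 s, in which the tool goes at most 41.7 mm and 7.16 degrees, less where a joint would pass 70% of its speed; a pose out of reach is approached as far as the arm can. A call with a gripper value outside its range is refused whole. The fingers move at their own pace and stop on an object; the grip force is fixed at half the most. Time passes only in rows, so rows that repeat a pose let the fingers close. It gives the time, the measured TCP pose, the force, the opening and the grip force at its end, in the units of the state.
- ctrl.get_obs(): the state, without advancing time (a new reading comes with each control period).
- ctrl.get_image(name): name is "scene" or "top" or "wrist"; returns a dict with "image" (384x512x3 uint8, red, green, blue), "fx", "fy", "cx", "cy" (pixels), "extrinsics" (4x4, takes a point from camera to world coordinates); the wrist camera has in their place "tool_from_camera" (4x4, takes a point from camera to tool coordinates, whose origin is the TCP and whose axes are the flange's). Camera axes: x right, y up, looking along -z (the intrinsics and any distortion apply to the point x, -y, -z); pixel columns grow to the right and rows downward; lengths in mm; the calibration is good to about 2 mm. The wrist camera is an equidistant fisheye: a pixel r from the principal point sees the ray r / f radians off the axis. A picture is of the moment at which its call begins: read the wrist's pose just before it. There is no depth.
- ctrl.close_job(): hands the job in; it is judged then, once.
The state is a dict: "t": time; "qpos": joint angles; "qvel": joint speeds; "joint_torque": joint torques, N m; "ee_pos": TCP position; "orientation": TCP orientation; "ft_force": force on the tool from outside, world axes, zero at the start; "moment": the same for the moment, N m; "width": finger opening in mm; "grasp_force": force on a finger pad.
Only numpy, scipy, OpenCV 4.12 (cv2) and the standard library are available. Lean on these libraries where they do the work, as an engineer would, in place of code of your own. Each camera call takes 0.05 s, during which the arm holds its last target. There are 200 camera calls.

## Working session

There is one attempt and no reset: what is moved stays moved. The work goes in short steps, Python scripts to look and compute and a tool call to move; the robot and the scene stay as the last step left them, time stands still between calls to the robot, and variables do not carry over. Pictures are saved under pics/ and viewed, at most 10 in all, crops included, and the job is handed in when it is done.

Besides the shell and the picture viewer there is one more tool, called after "Emit:" by a JSON object that holds its "op" and its "data". servo_tool: Moves the arm, as the interface text tells. Its arguments: {"type":"object","properties":{"increments":{"type":"array","items":{"type":"array","items":{"type":"number"}}}},"required":["increments"]}

```bash
mkdir -p pics; cat > h.py <<'E'
import numpy as np, cv2
from workcell import ctrl
from scipy.spatial.transform import Rotation as R
def snap(n,f=None):
    d=ctrl.get_image(n)
    if f: cv2.imwrite('pics/'+f,d['image'][:,:,::-1])
    return d
def onplane(d,u,v,z):
    E=np.array(d['extrinsics']);r=np.array([(u-d['cx'])/d['fx'],-(v-d['cy'])/d['fy'],-1.])
    r=E[:3,:3]@r;o=E[:3,3];return o+r*(z-o[2])/r[2]
def proj(d,p):
    E=np.linalg.inv(np.array(d['extrinsics']));q=E[:3,:3]@np.array(p,float)+E[:3,3]
    return d['cx']+d['fx']*q[0]/-q[2], d['cy']+d['fy']*q[1]/q[2]
E
python3 - <<'E'
from h import *
import pickle
o=ctrl.get_obs();print(o)
a=snap('top','top0.png');b=snap('scene','scene0.png');pickle.dump((a,b),open('im.pkl','wb'))
for d in(a,b):print({k:v for k,v in d.items() if k!='image'})
E
```

```text
{'t': 0.0, 'qpos': array([-1.17100034e+00,  4.23813232e-01,  1.63071011e+00,  7.10807369e-07,
        1.08861916e+00, -1.90183205e-02]), 'qvel': array([-8.46395366e-04,  6.59700615e-05, -2.36135897e-03, -4.65402652e-04,
       -2.11295471e-03, -1.56736840e-03]), 'joint_torque': array([ 3.47889772e-04, -5.44614780e+01, -2.73669899e+01,  6.43321616e-02,
        2.28518673e-02, -1.54951963e-04]), 'ee_pos': array([ 253.96275093, -570.44656572,  221.91104629]), 'orientation': array([-3.07147381e+00, -6.52757513e-01,  4.59512350e-04]), 'ft_force': array([-0.1719791 , -0.93097617, -0.20531482]), 'moment': array([-0.02388064,  0.04046135,  0.0079043 ]), 'grasp_force': 0.0, 'width': 87.76891372969598}
{'fx': 382.0454188395509, 'fy': 382.0454188395509, 'cx': 255.5306850110832, 'cy': 197.31806616869392, 'extrinsics': array([[ 5.68538963e-03,  9.84109244e-01, -1.77473017e-01,
         2.84497212e+02],
       [-9.99903583e-01,  7.84314098e-03,  1.14590157e-02,
         1.91992739e+01],
       [ 1.26688691e-02,  1.77390756e-01,  9.84058951e-01,
         1.55516124e+03],
       [ 0.00000000e+00,  0.00000000e+00,  0.00000000e+00,
         1.00000000e+00]])}
{'fx': 489.54000929431925, 'fy': 489.54000929431925, 'cx': 257.0788380841586, 'cy': 190.04974363900425, 'extrinsics': array([[-8.66931929e-01, -4.25988787e-01,  2.58771296e-01,
         9.04203671e+02],
       [ 4.98331843e-01, -7.30676755e-01,  4.66665677e-01,
         6.62924854e+02],
       [-9.71617534e-03,  5.33521352e-01,  8.45730786e-01,
         1.30767570e+03],
       [ 0.00000000e+00,  0.00000000e+00,  0.00000000e+00,
         1.00000000e+00]])}
```

View pics/top0.png

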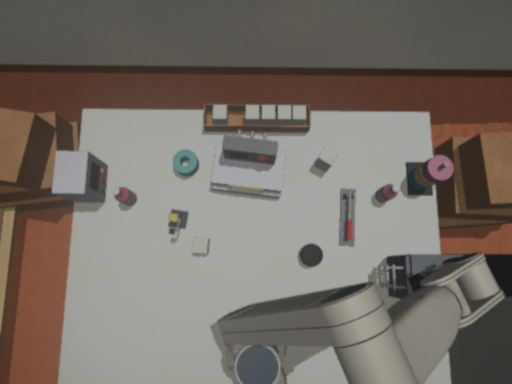

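View pics/scene0.png

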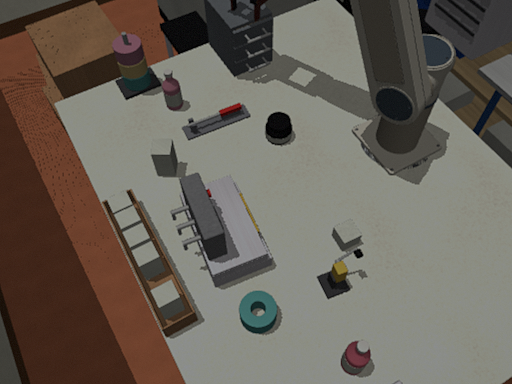

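The top view shows the pin in its cradle at (348,215), red handle at (349,230), tip upward. The machine is at (248,170) with its yellow rim at about (247,189), and the switch is at (174,222). The tub is at (311,255), the bottle at (387,193) and the white carton at (200,245). The scene view agrees: the roller is at (358,254).

```bash
cat > m.py <<'E'
from h import *
import pickle
a,b=pickle.load(open('im.pkl','rb'))
def blobs(d,lo,hi,amin=12):
    m=cv2.inRange(cv2.cvtColor(d['image'],cv2.COLOR_RGB2HSV),lo,hi)
    n,l,s,c=cv2.connectedComponentsWithStats(m)
    out=[]
    for i in range(1,n):
        if s[i,4]>=amin: out.append((s[i],c[i],cv2.minAreaRect(np.argwhere(l==i)[:,::-1].astype(np.float32))))
    return out
for nm,d in(('top',a),('scene',b)):
    for cn,lo,hi in(('red',(0,190,120),(6,255,255)),('red2',(174,190,120),(180,255,255)),('yel',(20,120,90),(32,255,255))):
        for s,c,r in blobs(d,lo,hi):
            z={'r':46,'y':86}[cn[0]]
            print(nm,cn,s[:5],c.round(1),[np.round(x,1) for x in r],onplane(d,*c,z).round(0))
def crop(d,x,y,w,h,k,f): cv2.imwrite('pics/'+f,cv2.resize(d['image'][y:y+h,x:x+w,::-1],None,fx=k,fy=k,interpolation=cv2.INTER_CUBIC))
A=cv2.resize(a['image'][175:265,155:255,::-1],None,fx=4,fy=4,interpolation=cv2.INTER_CUBIC)
B=cv2.resize(a['image'][175:265,305:405,::-1],None,fx=4,fy=4,interpolation=cv2.INTER_CUBIC)
cv2.imwrite('pics/c1.png',np.hstack([A,B])) 
E
python3 m.py
```

```text
scene red [220 104  21   9  55] [230.  107.9] [array([229.9, 107.8]), array([ 2.6, 20.8]), np.float64(70.0)] [ 433. -367.   46.]
scene yel [240 193  19  39  68] [249.1 212.6] [array([248.9, 212.1]), array([42. ,  1.6]), np.float64(64.1)] [588.  44.  86.]
scene yel [333 261  15  14 129] [340.  267.5] [array([340. , 267.5]), array([12.5, 10.3]), np.float64(63.4)] [461. 313.  86.]
```

View pics/c1.png

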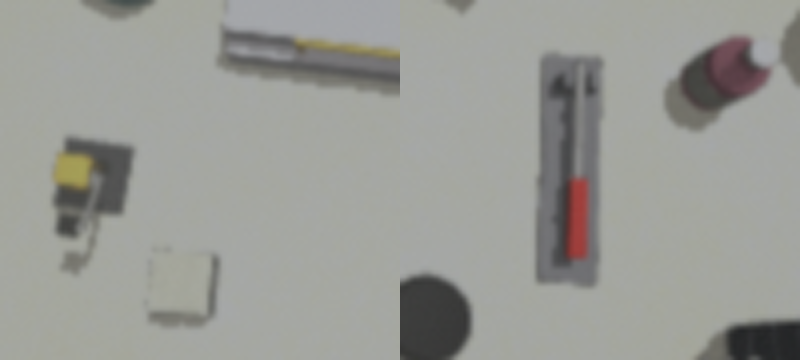

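The crop shows the handle over about (570..588, 179..258), so its centre is at full-image (349.7,229.7) and the rod is nearly straight up. The switch body is at (173,217), with the roller at (172,231) toward the robot. The rim's left end is at (229,185).

```bash
cat > m2.py <<'E'
from m import *
print('----')
hs=cv2.cvtColor(a['image'],cv2.COLOR_RGB2HSV)
for cn,lo,hi,box in(('red',(0,140,80),(12,255,255),(330,200,370,250)),('red',(172,140,80),(180,255,255),(330,200,370,250)),('yel',(18,80,80),(35,255,255),(210,175,290,200)),('yelsw',(18,80,80),(35,255,255),(160,205,190,230)),('dark',(0,0,0),(180,255,60),(165,224,180,240))):
    m=cv2.inRange(hs,lo,hi);x0,y0,x1,y1=box;p=np.argwhere(m[y0:y1,x0:x1])[:,::-1]+[x0,y0]
    if len(p)<3: print(cn,len(p));continue
    r=cv2.minAreaRect(p.astype(np.float32));print(cn,len(p),p.mean(0),p.min(0),p.max(0),r)
    for z in(46,86,110,129): print(z,onplane(a,*p.mean(0),z).round(1))
    if cn=='yel':
        for i in(p[:,0].argmin(),p[:,0].argmax()): print('end',p[i],onplane(a,*p[i],86).round(1),onplane(a,*p[i],52).round(1))
# tip & cradle
print('tip',onplane(a,350.1,190.5,40).round(1))
for u,v in((540,55),(603,55),(598,285),(537,283)): print('cr',onplane(a,(u-400)/4+305,175+v/4,8).round(1))
print('handle scene',onplane(b,230,107.9,46))
for u,v in((240.5,193.5),(258.5,231)): print('rim scene',onplane(b,u,v,86).round(1),onplane(b,u,v,52).round(1))
print('roller scene',onplane(b,358.5,254,129),'top',onplane(a,171.8,231,129))
print('yel top scene',onplane(b,341,265,110))
A=cv2.resize(b['image'][170:290,180:280,::-1],None,fx=4,fy=4,interpolation=cv2.INTER_CUBIC)
B=cv2.resize(b['image'][235:305,310:380,::-1],None,fx=480/70,fy=480/70,interpolation=cv2.INTER_CUBIC)[:,:400]
cv2.imwrite('pics/c2.png',np.hstack([A,B])) 
E
python3 m2.py | sed -n '/----/,$p'
```

```text
----
red 64 [348.6875 230.125 ] [347 221] [350 238] ((348.5, 229.5), (17.0, 3.0), 90.0)
46 [ 427.4 -368.5   46. ]
86 [ 423.6 -358.3   86. ]
110 [ 421.4 -352.1  110. ]
129 [ 419.6 -347.2  129. ]
red 0
yel 32 [246.21875 187.40625] [229 185] [262 190] ((245.51434326171875, 187.3889617919922), (33.368526458740234, 1.2157275676727295), 7.352379322052002)
46 [597.   39.4  46. ]
86 [588.7  38.9  86. ]
110 [583.7  38.5 110. ]
129 [579.8  38.3 129. ]
end [229 185] [597.8 106.6  86. ] [605.  108.6  52. ]
end [262 189] [582.8 -23.1  86. ] [589.7 -24.1  52. ]
yelsw 67 [172.88059701 217.19402985] [169 213] [177 221] ((173.0, 217.0), (8.0, 8.0), 90.0)
46 [474. 329.  46.]
86 [468.9 320.8  86. ]
110 [465.9 315.8 110. ]
129 [463.5 311.9 129. ]
dark 0
tip [ 588.9 -381.9   40. ]
cr [ 602.4 -348.7    8. ]
cr [ 602.9 -414.1    8. ]
cr [ 366.1 -399.4    8. ]
cr [ 367.7 -337.7    8. ]
handle scene [ 432.86407371 -366.97764664   46.        ]
rim scene [578.5 -25.3  86. ] [569.4 -44.5  52. ]
rim scene [594.6 108.5  86. ] [586.  93.  52.]
roller scene [412.49216226 318.64879638 129.        ] top [411.77493655 313.67537242 129.        ]
yel top scene [463.11571636 315.68279954 110.        ]
```

View pics/c2.png

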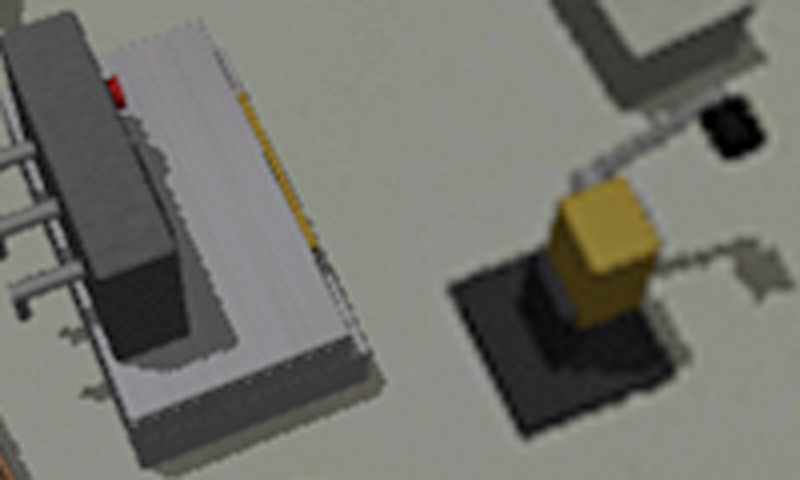

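The rim runs over (240,93)..(317,250) in the crop, and the red thing on the machine is just a lamp. The roller is clear at (735,127), which is full-image (358.8,253.5). Next I'll move above the pin.

Emit:
{"op": "servo_tool", "data": {"increments": [[17.5, 20.2, 0, 0, 0, -27.3, 1], [17.5, 20.2, 0, 0, 0, -27.3, 1], [17.5, 20.2, 0, 0, 0, -27.3, 1], [17.5, 20.2, 0, 0, 0, -27.3, 1], [17.5, 20.2, 0, 0, 0, -27.3, 1], [17.5, 20.2, 0, 0, 0, -27.3, 1], [17.5, 20.2, 0, 0, 0, -27.3, 1], [17.5, 20.2, -6, 0, 0, -27.3, 1], [17.5, 20.2, -6, 0, 0, -27.3, 1], [17.5, 20.2, -6, 0, 0, -27.3, 1], [17.5, 20.2, -6, 0, 0, -27.3, 1]]}}

```text
t: 1.02
ee_pos: [428.7, -368.3, 161.9]
orientation: [-3.138, 0.09, 0.003]
ft_force: [-0.5, -0.8, 0.4]
width: 87.5
grasp_force: 0.0
```

```bash
cat >> h.py <<'E'
def wrist(f=None):
    o=ctrl.get_obs();d=ctrl.get_image('wrist');d['o']=o
    if f: cv2.imwrite('pics/'+f,d['image'][:,:,::-1])
    T=np.eye(4);T[:3,:3]=R.from_rotvec(o['orientation']).as_matrix();T[:3,3]=o['ee_pos']
    d['W']=T@np.array(d['tool_from_camera']);return d
def wplane(d,u,v,z):
    f=d['fx'];x,y=u-d['cx'],v-d['cy'];r=np.hypot(x,y);t=r/f;s=np.sin(t)/max(r,1e-9)
    k=d['W'][:3,:3]@np.array([x*s,-y*s,-np.cos(t)]);o=d['W'][:3,3];return o+k*(z-o[2])/k[2]
E
python3 - <<'E'
from h import *
import pickle
d=wrist('w1.png');pickle.dump(d,open('w1.pkl','wb'))
print(d['o']['ee_pos'],d['o']['orientation'],d['o']['qpos'],d['o']['ft_force'],d['fx'],d['cx'],d['cy'])
print(R.from_rotvec(d['o']['orientation']).as_matrix().round(3))
hs=cv2.cvtColor(d['image'],cv2.COLOR_RGB2HSV)
m=cv2.inRange(hs,(0,150,80),(10,255,255))|cv2.inRange(hs,(172,150,80),(180,255,255))
n,l,s,c=cv2.connectedComponentsWithStats(m)
i=1+s[1:,4].argmax();p=np.argwhere(l==i)[:,::-1].astype(np.float32)
r=cv2.minAreaRect(p);print(s[i],r)
q=np.array([wplane(d,*x,46)[:2] for x in cv2.boxPoints(r)]);print(q.round(1),q.mean(0))
E
```

```text
[ 428.65902348 -368.34768959  161.88069343] [-3.13849623  0.09017694  0.00333753] [-7.30926901e-01  4.16114466e-01  1.80696633e+00  6.96675634e-07
  9.21297092e-01  8.97318262e-01] [-0.45462486 -0.81697253  0.36786015] 297.3186396354542 258.15339150144 190.84397969852336
[[ 0.998 -0.057 -0.002]
 [-0.057 -0.998  0.002]
 [-0.002 -0.002 -1.   ]]
[ 251  141   18   81 1432] ((259.5, 181.0), (80.0, 17.0), 90.0)
[[ 473.3 -364.6]
 [ 472.4 -380.4]
 [ 393.4 -376.4]
 [ 394.3 -359.5]] [ 433.35085312 -370.21839776]
```

View pics/w1.png

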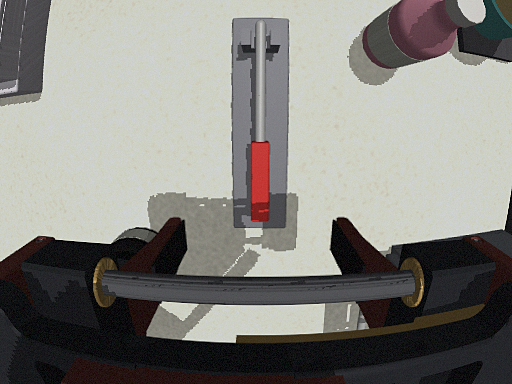

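The wrist view shows the handle at (260,181), aligned with the tool, with the rod straight up to (262,20). The offset is about +4.5, -2 mm. Descending and grasping.

Emit:
{"op": "servo_tool", "data": {"increments": [[0.45, -0.2, -4, 0, 0, 0, 1], [0.45, -0.2, -8, 0, 0, 0, 1], [0.45, -0.2, -11, 0, 0, 0, 1], [0.45, -0.2, -13, 0, 0, 0, 1], [0.45, -0.2, -14.2, 0, 0, 0, 1], [0.45, -0.2, -14.2, 0, 0, 0, 1], [0.45, -0.2, -14.2, 0, 0, 0, -1], [0.45, -0.2, -14.2, 0, 0, 0, -1], [0.45, -0.2, -14.2, 0, 0, 0, -1], [0.45, -0.2, -14.2, 0, 0, 0, -1], [0.45, -0.2, -14.2, 0, 0, 0, -1], [0.45, -0.2, -14.2, 0, 0, 0, -1], [0.45, -0.2, -14.2, 0, 0, 0, -1], [0.45, -0.2, -14.2, 0, 0, 0, -1]]}}

```text
t: 2.23
ee_pos: [433.7, -371.0, 20.8]
orientation: [3.14, -0.091, 0.0]
ft_force: [0.7, -0.1, 0.5]
width: 37.7
grasp_force: 0.0
```

Emit:
{"op": "servo_tool", "data": {"increments": [[0, 0, 0, 0, 0, 0, -1], [0, 0, 0, 0, 0, 0, -1], [0, 0, 0, 0, 0, 0, -1], [0, 0, 0, 0, 0, 0, -1], [0, 0, 0, 0, 0, 0, -1], [0, 0, 0, 0, 0, 0, -1]]}}

```text
t: 2.73
ee_pos: [433.6, -370.9, 20.6]
orientation: [-3.14, 0.091, 0.0]
ft_force: [-0.1, 0.4, -1.1]
width: 17.8
grasp_force: 30.0
```

Emit:
{"op": "servo_tool", "data": {"increments": [[0, 0, 2, 0, 0, 0, -1], [0, 0, 4, 0, 0, 0, -1], [0, 0, 7, 0, 0, 0, -1], [0, 0, 10, 0, 0, 0, -1], [0, 0, 11, 0, 0, 0, -1], [-4.4, 43.4, 11, 0, 0, -3.4, -1], [-4.4, 43.4, 11, 0, 0, -3.4, -1], [-4.4, 43.4, 11, 0, 0, -3.4, -1], [-4.4, 43.4, 11, 0, 0, -3.4, -1], [-4.4, 43.4, 11, 0, 0, -3.4, -1], [-4.4, 43.4, 11, 0, 0, -3.4, -1], [-4.4, 43.4, 11, 0, 0, -3.4, -1], [-4.4, 43.4, 11, 0, 0, -3.4, -1], [-4.4, 43.4, 11, 0, 0, -3.4, -1], [-4.4, 43.4, 11, 0, 0, -3.4, -1], [-4.4, 43.4, 11, 0, 0, -3.4, -1], [-4.4, 43.4, 11, 0, 0, -3.4, -1], [-4.4, 43.4, 11, 0, 0, -3.4, -1]]}}

```text
t: 4.23
ee_pos: [389.2, 63.9, 130.2]
orientation: [3.136, -0.179, -0.001]
ft_force: [0.5, 0.1, -1.4]
width: 18.0
grasp_force: 30.0
```

```bash
python3 - <<'E'
from h import *
import pickle
d=wrist('w2.png');pickle.dump(d,open('w2.pkl','wb'))
print(d['o']['ee_pos'],R.from_rotvec(d['o']['orientation']).as_matrix().round(3),d['o']['width'],d['o']['ft_force'])
E
```

```text
[389.16948     63.92479164 130.23591912] [[ 0.994 -0.113 -0.001]
 [-0.113 -0.994 -0.   ]
 [-0.001  0.    -1.   ]] 17.96608665691644 [ 0.51362521  0.13936513 -1.35275773]
```

View pics/w2.png

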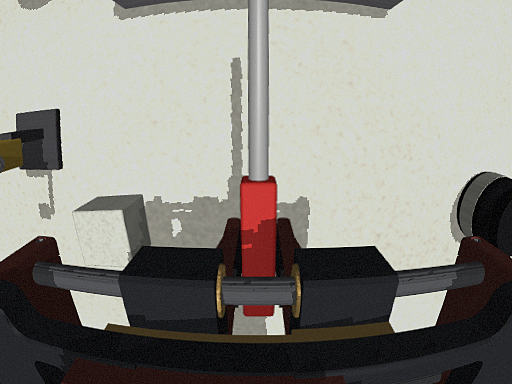

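The pin is held straight, with the rod at u=258. The machine's front edge spans (114..404, 3), symmetric about the pin axis. I'll work out the front edge and the descent.

```bash
python3 - <<'E'
from h import *
import pickle
d=pickle.load(open('w2.pkl','rb'))
for z in(0,52):
  for p in((114,4),(404,4),(116,8),(392,13)): print(z,p,wplane(d,*p,z).round(1))
E
```

```text
0 (114, 4) [604.4 193.3   0. ]
0 (404, 4) [ 569.4 -114.3    0. ]
0 (116, 8) [598.7 191.1   0. ]
0 (392, 13) [557.5 -97.2   0. ]
52 (114, 4) [578.6 168.6  52. ]
52 (404, 4) [549.9 -84.   52. ]
52 (116, 8) [573.9 166.8  52. ]
52 (392, 13) [540.  -69.9  52. ]
```

Emit:
{"op": "servo_tool", "data": {"increments": [[0, 0, -3, 0, 0, 0, -1], [0, 0, -6, 0, 0, 0, -1], [0, 0, -8, 0, 0, 0, -1], [0, 0, -8.4, 0, 0, 0, -1], [0, 0, -8.4, 0, 0, 0, -1]]}}

```text
t: 4.7
ee_pos: [388.7, 61.9, 45.6]
orientation: [3.135, -0.187, -0.006]
ft_force: [-0.7, -0.1, -0.7]
width: 17.7
grasp_force: 30.0
```

Emit:
{"op": "servo_tool", "data": {"increments": [[1.5, -0.17, 0, 0, 0, 0, -1], [3, -0.34, 0, 0, 0, 0, -1], [4.5, -0.51, 0, 0, 0, 0, -1], [6, -0.68, 0, 0, 0, 0, -1], [7, -0.8, 0, 0, 0, 0, -1], [7.5, -0.86, 0, 0, 0, 0, -1], [7.5, -0.86, 0, 0, 0, 0, -1]]}}

```text
t: 5.28
ee_pos: [466.2, 54.1, 47.5]
orientation: [-3.136, 0.185, -0.003]
ft_force: [0.4, -0.9, -1.4]
width: 17.5
grasp_force: 30.0
```

Emit:
{"op": "servo_tool", "data": {"increments": [[0, 0, -0.2, 0, 0, 0, -1], [0, 0, -0.4, 0, 0, 0, -1], [0, 0, -0.4, 0, 0, 0, -1]]}}

```text
t: 5.53
ee_pos: [463.4, 54.4, 42.3]
orientation: [3.136, -0.183, -0.003]
ft_force: [0.1, -0.0, -1.1]
width: 17.9
grasp_force: 30.0
```

Emit:
{"op": "servo_tool", "data": {"increments": [[0, 0, -0.15, 0, 0, 0, -1], [0, 0, -0.15, 0, 0, 0, -1]]}}

```text
t: 5.7
ee_pos: [464.1, 54.5, 40.9]
orientation: [3.136, -0.183, -0.001]
ft_force: [0.5, -0.6, -1.2]
width: 18.0
grasp_force: 30.0
```

Emit:
{"op": "servo_tool", "data": {"increments": [[0, 0, -0.15, 0, 0, 0, -1], [0, 0, -0.15, 0, 0, 0, -1]]}}

```text
t: 5.87
ee_pos: [464.4, 54.5, 39.5]
orientation: [3.136, -0.183, -0.001]
ft_force: [-1.6, 0.6, 1.8]
width: 18.0
grasp_force: 30.0
```

Emit:
{"op": "servo_tool", "data": {"increments": [[0, 0, -0.1, 0, 0, 0, -1], [0, 0, -0.1, 0, 0, 0, -1]]}}

```text
t: 6.03
ee_pos: [464.6, 54.5, 38.6]
orientation: [-3.136, 0.183, 0.0]
ft_force: [-2.4, 0.3, 1.7]
width: 17.9
grasp_force: 30.0
```

Emit:
{"op": "servo_tool", "data": {"increments": [[0, 0, 0.4, 0, 0, 0, -1], [0.6, -0.07, 0.4, 0, 0, 0, -1], [1.2, -0.14, 0.4, 0, 0, 0, -1], [1.2, -0.14, 0.4, 0, 0, 0, -1]]}}

```text
t: 6.37
ee_pos: [478.9, 53.0, 43.0]
orientation: [-3.136, 0.184, -0.004]
ft_force: [0.3, 0.3, -0.8]
width: 17.8
grasp_force: 30.0
```

Emit:
{"op": "servo_tool", "data": {"increments": [[0.2, -0.02, 0, 0, 0, 0, -1], [0.4, -0.05, 0, 0, 0, 0, -1], [0.4, -0.05, 0, 0, 0, 0, -1]]}}

```text
t: 6.62
ee_pos: [481.1, 52.5, 42.6]
orientation: [-3.136, 0.184, -0.0]
ft_force: [-0.2, -0.1, -1.9]
width: 17.7
grasp_force: 30.0
```

Emit:
{"op": "servo_tool", "data": {"increments": [[0.2, -0.02, 0, 0, 0, 0, -1], [0.4, -0.05, 0, 0, 0, 0, -1], [0.4, -0.05, 0, 0, 0, 0, -1]]}}

```text
t: 6.87
ee_pos: [485.2, 52.0, 42.7]
orientation: [-3.136, 0.184, -0.001]
ft_force: [0.3, 0.1, -1.3]
width: 18.0
grasp_force: 30.0
```

Emit:
{"op": "servo_tool", "data": {"increments": [[0.2, -0.02, 0, 0, 0, 0, -1], [0.3, -0.03, 0, 0, 0, 0, -1], [0.3, -0.03, 0, 0, 0, 0, -1]]}}

```text
t: 7.12
ee_pos: [488.0, 51.7, 42.7]
orientation: [-3.136, 0.184, -0.001]
ft_force: [-0.6, 0.4, -1.5]
width: 17.5
grasp_force: 30.0
```

Emit:
{"op": "servo_tool", "data": {"increments": [[0.2, -0.02, 0, 0, 0, 0, -1], [0.3, -0.03, 0, 0, 0, 0, -1], [0.3, -0.03, 0, 0, 0, 0, -1]]}}

```text
t: 7.37
ee_pos: [489.7, 51.4, 42.4]
orientation: [3.136, -0.184, -0.003]
ft_force: [-3.8, 0.0, -1.2]
width: 17.6
grasp_force: 30.0
```

Emit:
{"op": "servo_tool", "data": {"increments": [[0.2, -0.02, 0, 0, 0, 0, -1], [0.3, -0.03, 0, 0, 0, 0, -1], [0.3, -0.03, 0, 0, 0, 0, -1]]}}

```text
t: 7.62
ee_pos: [490.0, 51.1, 41.8]
orientation: [3.135, -0.183, -0.011]
ft_force: [-10.1, 1.5, 0.2]
width: 17.7
grasp_force: 30.0
```

Emit:
{"op": "servo_tool", "data": {"increments": [[0.02, 0.15, 0, 0, 0, 0, -1], [0.035, 0.3, 0, 0, 0, 0, -1], [0.05, 0.45, 0, 0, 0, 0, -1], [0.07, 0.6, 0, 0, 0, 0, -1], [0.07, 0.6, 0, 0, 0, 0, -1]]}}

```text
t: 8.03
ee_pos: [490.6, 56.7, 41.7]
orientation: [3.135, -0.187, -0.011]
ft_force: [-8.2, -3.7, -0.3]
width: 17.8
grasp_force: 30.5
```

Emit:
{"op": "servo_tool", "data": {"increments": [[0.02, 0.15, 0, 0, 0, 0, -1], [0.035, 0.3, 0, 0, 0, 0, -1], [0.05, 0.45, 0, 0, 0, 0, -1], [0.07, 0.6, 0, 0, 0, 0, -1], [0.07, 0.6, 0, 0, 0, 0, -1]]}}

```text
t: 8.45
ee_pos: [491.3, 62.6, 41.7]
orientation: [3.135, -0.187, -0.012]
ft_force: [-8.5, -3.5, -1.1]
width: 18.1
grasp_force: 30.5
```

Sliding works: it holds contact at about 8 N with friction of about 3.5 N. Continuing in +y.

Emit:
{"op": "servo_tool", "data": {"increments": [[0.02, 0.15, 0, 0, 0, 0, -1], [0.035, 0.3, 0, 0, 0, 0, -1], [0.05, 0.45, 0, 0, 0, 0, -1], [0.07, 0.6, 0, 0, 0, 0, -1], [0.07, 0.6, 0, 0, 0, 0, -1]]}}

```text
t: 8.87
ee_pos: [492.1, 68.5, 41.6]
orientation: [3.135, -0.187, -0.011]
ft_force: [-8.7, -3.5, -0.9]
width: 17.9
grasp_force: 30.4
```

Emit:
{"op": "servo_tool", "data": {"increments": [[0.02, 0.15, 0, 0, 0, 0, -1], [0.035, 0.3, 0, 0, 0, 0, -1], [0.05, 0.45, 0, 0, 0, 0, -1], [0.07, 0.6, 0, 0, 0, 0, -1], [0.07, 0.6, 0, 0, 0, 0, -1]]}}

```text
t: 9.28
ee_pos: [492.8, 74.5, 41.6]
orientation: [3.135, -0.187, -0.012]
ft_force: [-8.1, -3.5, -1.7]
width: 18.1
grasp_force: 30.4
```

Emit:
{"op": "servo_tool", "data": {"increments": [[0.02, 0.15, 0, 0, 0, 0, -1], [0.035, 0.3, 0, 0, 0, 0, -1], [0.05, 0.45, 0, 0, 0, 0, -1], [0.07, 0.6, 0, 0, 0, 0, -1], [0.07, 0.6, 0, 0, 0, 0, -1]]}}

```text
t: 9.7
ee_pos: [493.4, 80.5, 41.6]
orientation: [3.135, -0.187, -0.012]
ft_force: [-8.3, -3.0, -0.8]
width: 18.0
grasp_force: 30.4
```

Emit:
{"op": "servo_tool", "data": {"increments": [[0.02, 0.15, 0, 0, 0, 0, -1], [0.035, 0.3, 0, 0, 0, 0, -1], [0.05, 0.45, 0, 0, 0, 0, -1], [0.07, 0.6, 0, 0, 0, 0, -1], [0.07, 0.6, 0, 0, 0, 0, -1]]}}

```text
t: 10.12
ee_pos: [494.2, 86.5, 41.6]
orientation: [3.135, -0.187, -0.012]
ft_force: [-8.3, -3.8, -1.6]
width: 18.0
grasp_force: 30.4
```

Emit:
{"op": "servo_tool", "data": {"increments": [[0.02, 0.15, 0, 0, 0, 0, -1], [0.035, 0.3, 0, 0, 0, 0, -1], [0.05, 0.45, 0, 0, 0, 0, -1], [0.07, 0.6, 0, 0, 0, 0, -1], [0.07, 0.6, 0, 0, 0, 0, -1]]}}

```text
t: 10.53
ee_pos: [494.9, 92.4, 41.6]
orientation: [3.135, -0.187, -0.012]
ft_force: [-7.4, -3.5, -1.4]
width: 17.6
grasp_force: 30.4
```

Nothing on the +y side. Backing off, returning to the middle and searching -y.

Emit:
{"op": "servo_tool", "data": {"increments": [[-0.8, 0.09, 0, 0, 0, 0, -1], [-1.3, -3.9, 0, 0, 0, 0, -1], [-1.3, -3.9, 0, 0, 0, 0, -1], [-0.7, -3.97, 0, 0, 0, 0, -1], [-0.47, -4.0, 0, 0, 0, 0, -1], [-0.47, -4.0, 0, 0, 0, 0, -1]]}}

```text
t: 11.03
ee_pos: [490.4, 53.2, 41.8]
orientation: [3.135, -0.185, -0.012]
ft_force: [-10.4, 0.3, -0.5]
width: 18.2
grasp_force: 30.0
```

Emit:
{"op": "servo_tool", "data": {"increments": [[-0.02, -0.15, 0, 0, 0, 0, -1], [-0.035, -0.3, 0, 0, 0, 0, -1], [-0.05, -0.45, 0, 0, 0, 0, -1], [-0.07, -0.6, 0, 0, 0, 0, -1], [-0.07, -0.6, 0, 0, 0, 0, -1]]}}

```text
t: 11.45
ee_pos: [490.0, 48.0, 41.8]
orientation: [3.136, -0.181, -0.011]
ft_force: [-9.2, 5.3, -0.7]
width: 17.7
grasp_force: 30.2
```

Emit:
{"op": "servo_tool", "data": {"increments": [[-0.02, -0.15, 0, 0, 0, 0, -1], [-0.035, -0.3, 0, 0, 0, 0, -1], [-0.05, -0.45, 0, 0, 0, 0, -1], [-0.07, -0.6, 0, 0, 0, 0, -1], [-0.07, -0.6, 0, 0, 0, 0, -1]]}}

```text
t: 11.87
ee_pos: [489.5, 42.1, 41.9]
orientation: [3.136, -0.18, -0.01]
ft_force: [-9.0, 5.6, -1.5]
width: 17.8
grasp_force: 30.6
```

Emit:
{"op": "servo_tool", "data": {"increments": [[-0.02, -0.15, 0, 0, 0, 0, -1], [-0.035, -0.3, 0, 0, 0, 0, -1], [-0.05, -0.45, 0, 0, 0, 0, -1], [-0.07, -0.6, 0, 0, 0, 0, -1], [-0.07, -0.6, 0, 0, 0, 0, -1]]}}

```text
t: 12.28
ee_pos: [489.1, 36.1, 41.9]
orientation: [3.136, -0.18, -0.009]
ft_force: [-6.8, 4.6, -1.0]
width: 18.1
grasp_force: 30.8
```

Emit:
{"op": "servo_tool", "data": {"increments": [[-0.02, -0.15, 0, 0, 0, 0, -1], [-0.035, -0.3, 0, 0, 0, 0, -1], [-0.05, -0.45, 0, 0, 0, 0, -1], [-0.07, -0.6, 0, 0, 0, 0, -1], [-0.07, -0.6, 0, 0, 0, 0, -1]]}}

```text
t: 12.7
ee_pos: [488.5, 30.2, 41.9]
orientation: [3.136, -0.179, -0.009]
ft_force: [-7.3, 5.0, -1.0]
width: 18.8
grasp_force: 31.4
```

Emit:
{"op": "servo_tool", "data": {"increments": [[-0.01, -0.15, 0, 0, 0, 0, -1], [-0.025, -0.3, 0, 0, 0, 0, -1], [-0.04, -0.45, 0, 0, 0, 0, -1], [-0.05, -0.6, 0, 0, 0, 0, -1], [-0.05, -0.6, 0, 0, 0, 0, -1]]}}

```text
t: 13.12
ee_pos: [487.8, 24.3, 41.9]
orientation: [3.136, -0.179, -0.01]
ft_force: [-7.7, 5.9, -1.2]
width: 18.7
grasp_force: 31.6
```

Emit:
{"op": "servo_tool", "data": {"increments": [[-0.01, -0.15, 0, 0, 0, 0, -1], [-0.025, -0.3, 0, 0, 0, 0, -1], [-0.04, -0.45, 0, 0, 0, 0, -1], [-0.05, -0.6, 0, 0, 0, 0, -1], [-0.05, -0.6, 0, 0, 0, 0, -1]]}}

```text
t: 13.53
ee_pos: [491.3, 17.4, 43.0]
orientation: [-3.136, 0.183, -0.003]
ft_force: [1.1, 2.6, -1.9]
width: 17.7
grasp_force: 30.0
```

The tip dropped into the hole: Fx went to 0 and x advanced. Pushing in.

Emit:
{"op": "servo_tool", "data": {"increments": [[0.3, -0.03, 0, 0, 0, 0, -1], [0.6, -0.07, 0, 0, 0, 0, -1], [0.6, -0.07, 0, 0, 0, 0, -1]]}}

```text
t: 13.78
ee_pos: [497.2, 16.6, 42.8]
orientation: [-3.136, 0.183, -0.002]
ft_force: [0.5, 2.4, -2.4]
width: 17.8
grasp_force: 30.1
```

Emit:
{"op": "servo_tool", "data": {"increments": [[0.3, -0.03, 0, 0, 0, 0, -1], [0.6, -0.07, 0, 0, 0, 0, -1], [0.6, -0.07, 0, 0, 0, 0, -1]]}}

```text
t: 14.03
ee_pos: [502.9, 15.8, 42.7]
orientation: [-3.136, 0.183, -0.001]
ft_force: [1.1, 4.0, -1.9]
width: 17.6
grasp_force: 30.1
```

Emit:
{"op": "servo_tool", "data": {"increments": [[0, 0.25, 0, 0, 0, 0, -1], [0.3, 0.22, 0, 0, 0, 0, -1], [0.6, 0.18, 0, 0, 0, 0, -1], [0.9, 0.15, 0, 0, 0, 0, -1], [0.9, 0.15, 0, 0, 0, 0, -1]]}}

```text
t: 14.45
ee_pos: [512.2, 17.0, 42.8]
orientation: [-3.136, 0.184, -0.002]
ft_force: [-0.2, 0.0, -2.3]
width: 17.6
grasp_force: 30.0
```

Emit:
{"op": "servo_tool", "data": {"increments": [[0.2, -0.02, 0, 0, 0, 0, -1], [0.4, -0.04, 0, 0, 0, 0, -1], [0.4, -0.04, 0, 0, 0, 0, -1]]}}

```text
t: 14.7
ee_pos: [515.6, 16.7, 42.7]
orientation: [-3.136, 0.184, -0.001]
ft_force: [-1.4, 0.1, -1.5]
width: 17.8
grasp_force: 30.0
```

Nearly at the bottom. Pressing on until it stops firmly, then lowering onto the floor.

Emit:
{"op": "servo_tool", "data": {"increments": [[0.2, -0.02, 0, 0, 0, 0, -1], [0.4, -0.04, 0, 0, 0, 0, -1], [0.4, -0.04, 0, 0, 0, 0, -1]]}}

```text
t: 14.95
ee_pos: [516.5, 16.5, 42.0]
orientation: [3.136, -0.184, -0.009]
ft_force: [-6.8, -0.0, 1.0]
width: 17.3
grasp_force: 30.0
```

Emit:
{"op": "servo_tool", "data": {"increments": [[0, 0, -0.15, 0, 0, 0, -1], [0, 0, -0.3, 0, 0, 0, -1], [0, 0, -0.3, 0, 0, 0, -1]]}}

```text
t: 15.2
ee_pos: [516.7, 16.4, 39.0]
orientation: [3.136, -0.184, -0.007]
ft_force: [-5.2, -0.3, 0.7]
width: 18.1
grasp_force: 30.0
```

Emit:
{"op": "servo_tool", "data": {"increments": [[0, 0, -0.1, 0, 0, 0, -1], [0, 0, -0.1, 0, 0, 0, 0], [0, 0, -0.1, 0, 0, 0, 0], [0, 0, -0.1, 0, 0, 0, 0], [0, 0, -0.1, 0, 0, 0, 0], [0, 0, -0.1, 0, 0, 0, 0], [0, 0, -0.1, 0, 0, 0, 0]]}}

```text
t: 15.78
ee_pos: [519.4, 16.4, 38.8]
orientation: [-3.136, 0.184, -0.001]
ft_force: [-0.2, 0.4, 0.1]
width: 43.7
grasp_force: 0.0
```

Emit:
{"op": "servo_tool", "data": {"increments": [[0, 0, 2, 0, 0, 0, 0], [0, 0, 5, 0, 0, 0, 0], [0, 0, 8, 0, 0, 0, 0], [0, 0, 11, 0, 0, 0, 0], [0, 0, 13, 0, 0, 0, 0], [-3, 0, 13, 0, 0, 0, 0], [-3, 0, 13, 0, 0, 0, 0]]}}

```text
t: 16.37
ee_pos: [485.6, 16.5, 169.4]
orientation: [3.136, -0.184, -0.002]
ft_force: [-0.8, 0.3, -0.4]
width: 43.6
grasp_force: 0.0
```

```bash
python3 - <<'E'
from h import *
d=wrist('w3.png');print(d['o']['ee_pos'],d['o']['width'],d['o']['ft_force'])
hs=cv2.cvtColor(d['image'],cv2.COLOR_RGB2HSV)
m=cv2.inRange(hs,(0,150,80),(10,255,255))|cv2.inRange(hs,(172,150,80),(180,255,255))
n,l,s,c=cv2.connectedComponentsWithStats(m)
i=1+s[1:,4].argmax();p=np.argwhere(l==i)[:,::-1].astype(np.float32)
r=cv2.minAreaRect(p);print(s[i],r)
for z in (60,66):print(z,np.array([wplane(d,*x,z)[:2] for x in cv2.boxPoints(r)]).round(1))
E
```

```text
[485.61175425  16.46230444 169.42063539] 43.611201266100586 [-0.78036858  0.2956092  -0.43610125]
[ 245  115   19   84 1541] ((254.0, 156.5), (83.0, 18.0), 90.0)
60 [[555.3  19.6]
 [553.3   3.5]
 [476.2  12.4]
 [478.2  29.4]]
66 [[555.3  19.3]
 [553.4   3.6]
 [478.   12.3]
 [480.   28.9]]
```

View pics/w3.png

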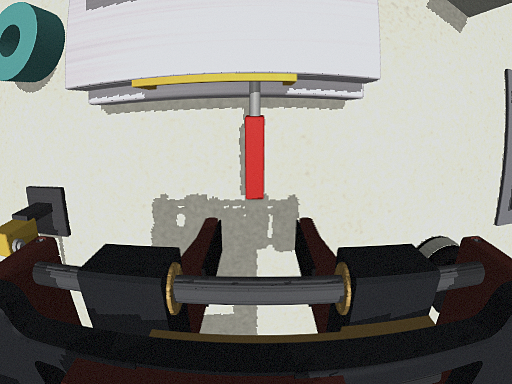

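The handle is at (254,156), with its centre near world x=517, which matches the home position. The rod enters under the yellow rim at (255,80). I'll shut the fingers and push the handle's back end once to be sure it is fully home.

Emit:
{"op": "servo_tool", "data": {"increments": [[-3.8, 0.5, 0, 0, 0, 0, -1], [-3.8, 0.5, 0, 0, 0, 0, -1], [-3.8, 0.5, -3, 0, 0, 0, -1], [-3.8, 0.5, -6, 0, 0, 0, -1], [-3.8, 0.5, -9, 0, 0, 0, -1], [-3.8, 0.5, -11.5, 0, 0, 0, -1], [-3.8, 0.5, -12.6, 0, 0, 0, -1], [-3.8, 0.5, -12.6, 0, 0, 0, -1], [-3.8, 0.5, -12.6, 0, 0, 0, -1], [-3.8, 0.5, -12.6, 0, 0, 0, -1]]}}

```text
t: 17.25
ee_pos: [451.7, 21.5, 43.1]
orientation: [-3.136, 0.184, -0.001]
ft_force: [0.7, 0.0, 0.2]
width: 0.5
grasp_force: 0.0
```

Emit:
{"op": "servo_tool", "data": {"increments": [[0.3, -0.03, 0, 0, 0, 0, -1], [0.6, -0.07, 0, 0, 0, 0, -1], [0.9, -0.1, 0, 0, 0, 0, -1], [1.2, -0.14, 0, 0, 0, 0, -1], [1.2, -0.14, 0, 0, 0, 0, -1]]}}

```text
t: 17.67
ee_pos: [463.0, 20.0, 42.9]
orientation: [3.136, -0.184, -0.001]
ft_force: [-1.2, -0.6, 0.9]
width: 0.5
grasp_force: 0.9
```

Emit:
{"op": "servo_tool", "data": {"increments": [[0.2, -0.02, 0, 0, 0, 0, -1], [0.4, -0.05, 0, 0, 0, 0, -1], [0.4, -0.05, 0, 0, 0, 0, -1]]}}

```text
t: 17.92
ee_pos: [463.3, 19.6, 42.1]
orientation: [3.136, -0.184, -0.012]
ft_force: [-10.0, 2.1, 6.8]
width: 0.7
grasp_force: 5.1
```

It stops firmly at 10 N, so the pin is home. Retreating and moving above the roller.

Emit:
{"op": "servo_tool", "data": {"increments": [[-2, 0.2, 0, 0, 0, 0, -1], [-3, 0.3, 4, 0, 0, 0, -1], [-3, 0.3, 8, 0, 0, 0, -1], [-3, 0.3, 12, 0, 0, 0, -1], [-3, 0.3, 15, 0, 0, 0, -1], [-6, 29.7, 15, 0, 0, 0, -1], [-6, 29.7, 15, 0, 0, 0, -1], [-6, 29.7, 15, 0, 0, 0, -1], [-6, 29.7, 15, 0, 0, 0, -1], [-6, 29.7, 15, 0, 0, 0, -1], [-6, 29.7, 15, 0, 0, 0, -1], [-6, 29.7, 15, 0, 0, 0, -1], [-6, 29.7, 15, 0, 0, 0, -1], [-6, 29.7, 15, 0, 0, 0, -1]]}}

```text
t: 19.08
ee_pos: [406.9, 318.8, 192.7]
orientation: [-3.136, 0.178, -0.002]
ft_force: [0.9, 0.2, 0.5]
width: -0.1
grasp_force: 0.0
```

```bash
python3 - <<'E'
from h import *
o=ctrl.get_obs();print(o['ee_pos'],o['qpos'].round(2),o['ft_force'])
d=wrist();s=snap('scene');t=snap('top')
A=s['image'];B=t['image']
print(proj(s,o['ee_pos']),proj(t,o['ee_pos']))
k=cv2.resize(A[180:310,290:400,::-1],None,fx=3.4,fy=3.4,interpolation=cv2.INTER_CUBIC)
w=d['image'][:,:,::-1]
h=k.shape[0];w=cv2.resize(w,(420,int(384*420/512)));c=np.zeros((h,420,3),np.uint8);c[:w.shape[0]]=w
cv2.imwrite('pics/s1.png',np.hstack([k,c]))
E
```

```text
[406.9267981  318.83713066 192.70868949] [ 0.64  0.31  1.89 -0.    0.94  2.33] [0.86697352 0.20323227 0.46501568]
(np.float64(364.53165762133455), np.float64(242.33526921365063)) (np.float64(166.64900729429138), np.float64(230.72942761555723))
```

View pics/s1.png

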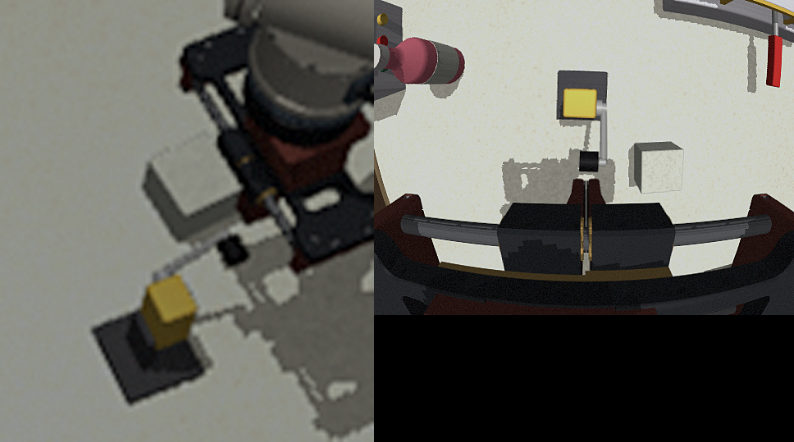

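The wrist panel shows the roller at (589,161), which is wrist pixel (262,196). It lines up laterally with the shut fingers, and the carton at (655,165) is clear. Refining the position.

```bash
python3 - <<'E'
from h import *
d=wrist();g=cv2.cvtColor(d['image'],cv2.COLOR_RGB2GRAY)
m=(g[175:215,240:285]<50).astype(np.uint8);n,l,s,c=cv2.connectedComponentsWithStats(m);i=1+s[1:,4].argmax()
q=c[i]+[240,175];print(s[i],q,wplane(d,*q,131).round(1),d['o']['ee_pos'])
E
```

```text
[  6  10  23  25 550] [256.88181818 197.00545455] [413.2 315.1 131. ] [406.94714341 315.38872929 192.4573906 ]
```

Emit:
{"op": "servo_tool", "data": {"increments": [[0.2, 0, -3, 0, 0, 0, -1], [0.2, 0, -5, 0, 0, 0, -1], [0.2, 0, -6, 0, 0, 0, -1], [0.2, 0, -6.8, 0, 0, 0, -1], [0.2, 0, -7.6, 0, 0, 0, -1], [0.2, 0, -8.1, 0, 0, 0, -1], [0.2, 0, -8.1, 0, 0, 0, -1]]}}

```text
t: 19.87
ee_pos: [409.1, 316.2, 111.3]
orientation: [3.136, -0.184, -0.0]
ft_force: [-1.3, -2.6, 3.8]
width: 0.6
grasp_force: 1.8
```

```bash
python3 - <<'E'
from h import *
o=ctrl.get_obs();print(o['ee_pos'],o['ft_force'])
d=wrist();s=snap('scene')
k=cv2.resize(s['image'][200:310,300:400,::-1],None,fx=3.4,fy=3.4,interpolation=cv2.INTER_CUBIC)
w=cv2.resize(d['image'][100:300,130:390,::-1],(460,374))
cv2.imwrite('pics/s2.png',np.hstack([k,w[:k.shape[0]]]))
E
```

```text
[409.11805209 316.17220645 111.27459885] [-1.30825237 -2.57575534  3.77787676]
```

View pics/s2.png

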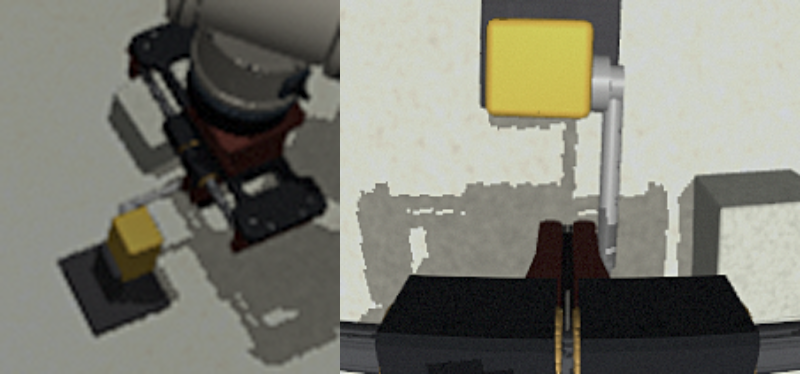

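The fingertips cover the roller, which is hidden under them at (565,240). The arm has swung down and the vertical force is about 4 N. I'll press a few mm more to be sure of the click, then lift clear.

Emit:
{"op": "servo_tool", "data": {"increments": [[0, 0, -0.5, 0, 0, 0, -1], [0, 0, -0.5, 0, 0, 0, -1]]}}

```text
t: 20.13
ee_pos: [409.6, 317.0, 107.0]
orientation: [-3.135, 0.184, -0.002]
ft_force: [-0.5, 0.1, 3.5]
width: 0.5
grasp_force: 1.9
```

Emit:
{"op": "servo_tool", "data": {"increments": [[0, 0, 1, 0, 0, 0, -1], [0, 0, 2, 0, 0, 0, -1], [0, 0, 3.5, 0, 0, 0, -1], [0, 0, 6, 0, 0, 0, -1], [0, 0, 9, 0, 0, 0, -1], [0, 0, 12, 0, 0, 0, -1], [0, 0, 12, 0, 0, 0, -1]]}}

```text
t: 20.72
ee_pos: [411.9, 318.7, 233.5]
orientation: [-3.129, 0.183, -0.013]
ft_force: [1.2, 0.6, 0.8]
width: 0.5
grasp_force: 0.0
```

Emit:
{"op": "servo_tool", "data": {"increments": [[-3, -5, 4, 0, 0, 0, -1], [-6, -10, 6, 0, 0, 0, -1], [-6, -10, 6, 0, 0, 0, -1], [-6, -10, 6, 0, 0, 0, -1], [-6, -10, 6, 0, 0, 0, -1]]}}

```text
t: 21.13
ee_pos: [348.7, 215.5, 288.3]
orientation: [-3.134, 0.186, -0.005]
ft_force: [0.0, 0.3, -0.6]
width: 0.5
grasp_force: 0.0
```

```bash
python3 - <<'E'
from h import *
o=ctrl.get_obs();print(o['t'],o['ee_pos'],o['ft_force'])
s=snap('scene');t=snap('top')
k=cv2.resize(s['image'][80:370,100:390,::-1],(480,480),interpolation=cv2.INTER_CUBIC)
w=cv2.resize(s['image'][235:305,310:357,::-1],(320,480),interpolation=cv2.INTER_CUBIC)
w=cv2.resize(s['image'][235:305,320:367,::-1],(320,480),interpolation=cv2.INTER_CUBIC)
cv2.imwrite('pics/f.png',np.hstack([k,w]))
E
```

```text
21.1333 [348.70433663 215.5349687  288.34741893] [ 0.04282248  0.26246868 -0.62972495]
```

View pics/f.png

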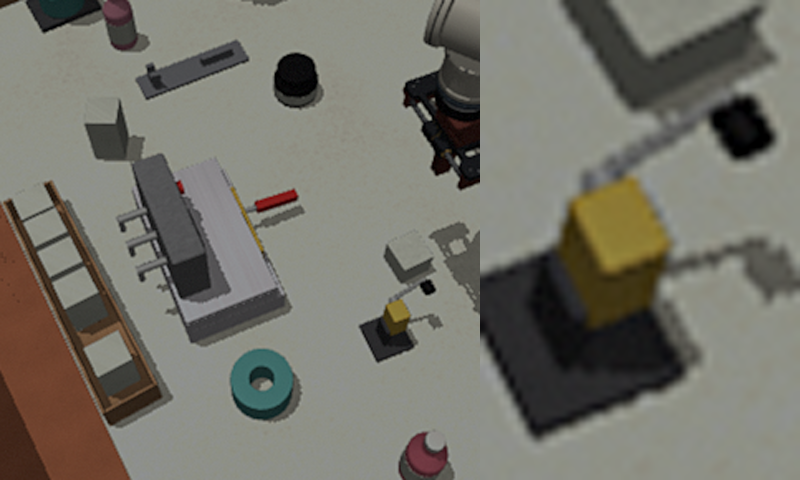

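The pin's handle sticks out of the recess at (275,200). The roller is back up at (743,127) in the zoomed panel, as it was at the start. All bystanders are standing and the robot is clear of everything, so I'll hand in.

```bash
python3 -c "
from workcell import ctrl;print(ctrl.close_job())"
```

```text
the job is handed in; nothing more can be done
None
```

The job is handed in at about 21 s: the pin was pushed to a firm stop in the locking hole and left there, then the limit switch was pressed well past its click point and sprang back up; none of the bystanders appear to have moved.

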